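# Pin the wheel on its axle

### The job

Secure the wheel on its stub axle: take the linchpin out of the wooden block, push it down through the cross hole near the free end of the axle until its collar sits on the axle, with its wire bail towards the free end, and only then swing the bail down over the end of the axle as far as it will go. The axle has end play, so find the hole by feel, and do not force or wedge the pin: the contact forces on the axle and wheel, side loads included, must stay under 60 N in sum. Leave the bit tray, the sanding block and the paint tin where they are.

Things in the scene. Friction and masses are not known exactly. Their poses are not given: they have to be found in the camera images.
- hole (a point): Top mouth of the axle's cross hole, were the axle in mid end play; x runs along the axle from free end to wheel, z up. The true hole lies up to 11 mm either way along x (not measured; the axle slides stiffly, 12 N). Vertical through hole 11.2 mm wide in a squared axle end 30 mm long, 26 wide, 24 high, its flat top at this height. A spring ball half-way down grips the pin: a push of up to about 10 N takes it past.
- pin_head (a point): Middle of the linchpin's black grip: 18 mm along x, 14 mm across y (grasp it across y), 30 mm high. The pin (about 0.1 kg) starts upright in the hole of a fixed wooden block 56 x 56 x 42 mm; z points up along it, the wire bail lies on its -x side. Below the grip come a neck and a steel collar 19 mm wide, whose underside is 35 mm below this point.
- pin_seat (a point): Centre of the underside of the linchpin's collar, which rests on the axle's top when the pin is fully home (on the block at the start). Below it the steel pin is 10 mm thick and 30 mm long, the last 5 mm tapered to 6 mm. Axes as pin_head; in place, its x agrees with that of the hole point, so that the bail is at the axle's free end, 15 mm from the hole.
- bail_tab (a point): Outer end of the red thumb tab (16 mm wide, 3 thick, 40 long) on the pin's wire bail. The bail is a U of 4 mm wire hinged about the pin's y, 6 mm above pin_seat; arms 36 mm apart, cross bar 40 mm from the hinge. At joint 0 it sticks out level to -x and the tab stands up from its bar; closed, the bar hangs below the axle, the tab points outward, its end 43 mm out from the pin and 31 mm below pin_seat.
- bail (a joint): Angle of the linchpin's wire bail: 0 level (open), positive swings its cross bar down and then in under the end of the axle, 1.5 fully closed (end stop), -0.4 raised most. It is stiff (about 0.1 N m, 2.5 N at the bar) and stays where it is left.
- stand: Blue steel stand bolted to the bench, with axle and wheel; origin on the bench, 75 mm behind the hole point (+x) and 97 mm below it, axes as the hole point. Base plate 140 x 110 x 8 mm, from 65 mm before the origin to 75 mm behind. The hub's face is 34 mm behind the hole point; the wheel is 102 mm across, its top 39 mm above the point.
- pin: The linchpin with its bail; origin and axes are those of pin_seat.
- bit_tray: Bystander: red tray of drill bits, 60 x 140 x 25 mm, origin at its underside.
- sander: Bystander: cork-brown sanding block, 64 x 111 x 30 mm, origin at its underside.
- paint_tin: Bystander: small round paint tin with a blue band, 76 mm across, 80 mm high, origin at its underside.

How it is judged (in metres and radians):
On the way:
1. the linchpin is fully home in the axle, upright, its bail still open (z of pin_seat in the frame of hole between -0.003 and 0.0025 m and y of pin_seat in the frame of hole between -0.004 and 0.004 m and x of pin_seat in the frame of hole between -0.016 and 0.016 m and angle between pin_seat's own z axis and vertical below 0.12 rad and value of joint bail below 0.7 rad), for 0.2 s.
At the end, for the whole second after the job is handed in: The linchpin stands in the axle's hole, collar on the axle (within 2.5 mm in height, 4 mm of the centre line, 16 mm of the hole site along the axle, upright within 0.12 rad, x axis within 0.3 rad of the axle's), its bail closed beyond 1.35 rad, and it is at rest (z of pin_seat in the frame of hole between -0.003 and 0.0025 m and y of pin_seat in the frame of hole between -0.004 and 0.004 m and x of pin_seat in the frame of hole between -0.016 and 0.016 m and angle between pin_seat's own z axis and vertical below 0.12 rad and value of joint bail above 1.35 rad and angle between the x axis of pin_seat and the x axis of hole, either way round below 0.3 rad and linear speed of pin below 0.02 m/s); the robot touches nothing.
It fails at once if the stand, axle or wheel takes contact forces of more than 60 N in sum (contact force between stand and anything else above 60 N).
It fails at once if the bit tray, the sanding block or the paint tin is moved by more than 25 mm (distance of any of bit_tray, sander, paint_tin from where it was at the start of the episode above 0.025 m).
It also fails if it takes over 72 s, if anything falls off the work surface, if the arm or the gripper's body presses on something with over 40 N, if the wrist force passes 120 N, or if a joint passes its speed limit or range.

### The arm

A 7-joint arm with a two-finger parallel gripper is mounted at the origin on a cart in front of the work surface, level with it; the furniture and walls round the work are solid. World frame = base frame: x ahead of the robot, y to its left, z up, the work surface at z = 0. Lengths are in mm, angles in degrees, forces in N, time in s.
With the tool pointing down it reaches from about 400 to 875 mm from the base axis. Payload 19.3 kg.
Tool frame: the origin (TCP) lies between the finger pads; the fingertips stand 11 mm ahead of it and the grasp point (between the pads) lies 8 mm behind it; z points along the fingers, y is the line along which they close (so a half turn about z gives the same grasp; the last joint's range is limited). The gripper opens to 85 mm and grips with 20 to 120 N. Pads are 22 mm wide; open, the fingers measure 114 mm over their backs; the gripper's body (76 mm by 85 mm) begins 54 mm behind the grasp point. The pads swing forward as they close: fully open they stand 13 mm farther back than shut.
Start: joints at [65.936, 29.874, -2.08, 91.645, 1.215, 58.505, -6.463], TCP at [214.166, -587.152, 242.291] pointing down, gripper open.
Joint ranges: [-166.77, 166.77], [-17.47, 122.26], [-85.68, 81.53], [9.62, 139.38], [-72.42, 252.41], [9.2, 110.78], [-144.41, 144.41]. Speed limits (degrees/s): [108.29, 108.29, 136.94, 136.94, 172.46, 172.46, 172.46].

### API

Orientations are given as [roll, pitch, yaw] about the fixed x, y, z axes, in that order (R = Rz(yaw) Ry(pitch) Rx(roll)).
In Python, from workcell import observe, capture, get_calibration, sign_off gives the robot as it stands.
- The arm moves only by the tool drive_tool, never from a script. Its argument "commands" is a list of rows, each a list of 7 numbers: the shift along the tool's x, y, z in mm, then the turn, a rotation vector about the tool's x, y, z in rad, then the opening in per cent of the stroke, from 0 (shut) to 100 (fully open). In form: [[x, y, z, ax, ay, az, grip], ...]. A call has exactly 5 rows; each row is the pose to reach, as a shift and turn from the pose commanded when the call began, along the tool's axes at that moment; what a row does not reach only later rows make up. A row lasts 1/8 s, in which the tool goes at most 62.5 mm and 10.7 degrees, less where a joint would pass 70% of its speed; a pose out of reach is approached as far as the arm can. A call with a gripper value outside its range is refused whole. The fingers move at their own pace and stop on an object; the grip force is fixed at half the most. Time passes only in rows, so rows that repeat a pose let the fingers close, or fill a call up. It gives the time, the measured TCP pose, the force, the opening and the grip force at its end, in the units of the state.
- observe(): the state, without advancing time (a new reading comes with each control period).
- capture(name): name is "scene" or "side" or "wrist"; returns (picture, depth): 384x512x3 uint8, red, green, blue; 384x512 float32, mm along the optical axis (not along the pixel's ray), 0 where there is no reading.
- get_calibration(name): a dict with "intrinsics" (3x3 intrinsics, pixels), "world_from_camera" (4x4, takes a point from camera to world coordinates); the wrist camera has in their place "T_tool_cam" (4x4, takes a point from camera to tool coordinates, whose origin is the TCP and whose axes are the flange's). Camera axes: x right, y down, z forward; pixel columns grow to the right and rows downward; lengths in mm; the calibration is good to about 2 mm. A picture is of the moment at which its call begins: read the wrist's pose just before it. get_calibration takes no time and is no camera call.
- sign_off(): hands the job in; it is judged then, once.
The state is a dict: "time": time; "q": joint angles; "qd": joint speeds; "joint_torque": joint torques, N m; "tool_pos": TCP position; "tool_rot": TCP orientation; "contact_force": force on the tool from outside, world axes, zero at the start; "ft_torque": the same for the moment, N m; "gripper_width": finger opening in mm; "finger_force": force on a finger pad.
Only numpy, scipy, OpenCV 4.12 (cv2) and the standard library are available. Lean on these libraries where they do the work, as an engineer would, in place of code of your own. Each camera call takes 0.05 s, during which the arm holds its last target. There are 200 camera calls.

## Working session

There is one attempt and no reset: what is moved stays moved. The work goes in short steps, Python scripts to look and compute and a tool call to move; the robot and the scene stay as the last step left them, time stands still between calls to the robot, and variables do not carry over. Pictures are saved under pics/ and viewed, at most 10 in all, crops included, and the job is handed in when it is done.

Besides the shell and the picture viewer there is one more tool, called after "Emit:" in YAML: its name, and indented under it one key for each argument. drive_tool: Moves the arm, as the interface text tells. Its arguments: {"type":"object","properties":{"commands":{"type":"array"}},"required":["commands"]}

```bash
mkdir -p pics; ls
python3 - <<'E'
from workcell import *
import cv2,numpy as np
s=observe();print({k:np.round(v,2).tolist() for k,v in s.items()})
for n in("scene","side"):
    p,d=capture(n);cv2.imwrite(f"pics/{n}0.png",p[:,:,::-1]);np.savez(f"{n}0.npz",p=p,d=d)
    c=get_calibration(n);print(n,np.round(c["intrinsics"],1).tolist(),np.round(c["world_from_camera"],3).tolist())
print(np.round(get_calibration("wrist")["T_tool_cam"],3).tolist())
E
```

```text
pics
{'time': 0.0, 'q': [65.94, 29.91, -2.08, 91.67, 1.21, 58.5, -6.46], 'qd': [-0.01, -0.02, -0.08, -0.01, -0.02, 0.09, 0.05], 'joint_torque': [-0.0, -92.71, 1.98, -36.99, 0.02, 0.01, 0.0], 'tool_pos': [214.04, -586.86, 241.73], 'tool_rot': [-179.93, 0.0, 20.04], 'contact_force': [-0.9, 0.13, -0.37], 'ft_torque': [-0.01, 0.03, 0.01], 'finger_force': 0.0, 'gripper_width': 85.56}
scene [[476.1, 0.0, 249.5], [0.0, 476.1, 190.7], [0.0, 0.0, 1.0]] [[-0.469, -0.522, 0.713, -304.528], [-0.883, 0.269, -0.384, 461.838], [0.008, -0.809, -0.587, 812.035], [0.0, 0.0, 0.0, 1.0]]
side [[455.5, 0.0, 259.4], [0.0, 455.5, 196.4], [0.0, 0.0, 1.0]] [[-0.96, -0.13, 0.247, 233.405], [-0.279, 0.501, -0.819, 1116.593], [-0.017, -0.856, -0.517, 821.047], [0.0, 0.0, 0.0, 1.0]]
[[0.0, -0.951, -0.309, 77.963], [1.0, 0.0, -0.001, -1.157], [0.001, -0.309, 0.951, -132.702], [0.0, 0.0, 0.0, 1.0]]
```

View pics/scene0.png

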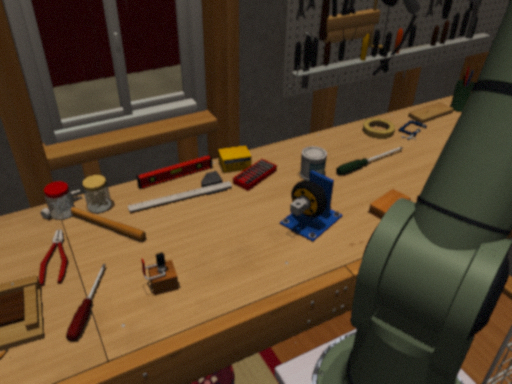

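View pics/side0.png

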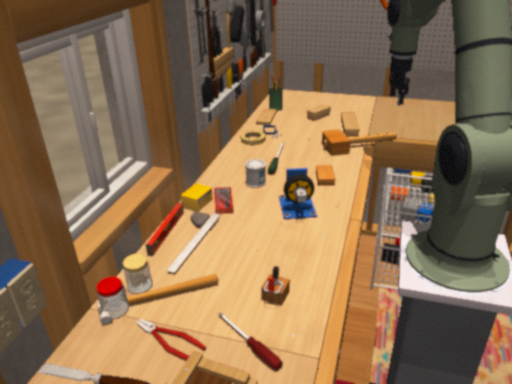

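The scene view shows the pin block at about (160,275) and the blue stand at (312,210), its axle end pointing left at about (295,205). The side view shows the block at (276,288) and the stand at (298,195).

```bash
cat > h.py <<'E'
import numpy as np,cv2
from workcell import *
from scipy.spatial.transform import Rotation as R
def cloud(p,d,K,T):
    v,u=np.mgrid[:d.shape[0],:d.shape[1]]
    P=np.stack([(u-K[0,2])*d/K[0,0],(v-K[1,2])*d/K[1,1],d],-1)
    return P@T[:3,:3].T+T[:3,3]
def toolT():
    s=observe();T=np.eye(4);T[:3,:3]=R.from_euler('xyz',s['tool_rot'],degrees=True).as_matrix();T[:3,3]=s['tool_pos'];return T
def cal(n):
    c=get_calibration(n);K=np.array(c["intrinsics"])
    T=np.array(c["world_from_camera"]) if n!="wrist" else toolT()@np.array(c["T_tool_cam"])
    return K,T
E
python3 - <<'E'
from h import *
for n,rb,rs in(("scene",(135,190,245,300),(275,345,165,245)),("side",(255,300,260,310),(270,325,160,225))):
    z=np.load(f"{n}0.npz");K,T=cal(n);W=cloud(z['p'],z['d'],K,T);h=cv2.cvtColor(z['p'],cv2.COLOR_RGB2HSV)
    def rep(name,m,r):
        mm=np.zeros(m.shape,bool);mm[r[2]:r[3],r[0]:r[1]]=1;mm&=m&(z['d']>0)
        if mm.sum():
            q=W[mm];print(n,name,mm.sum(),np.median(q,0).round(),np.percentile(q,2,0).round(),np.percentile(q,98,0).round())
    H,S,V=h[...,0].astype(int),h[...,1],h[...,2]
    rep("dark",(V<50)&(W[...,2]>35),rb)
    rep("blocktop",(abs(W[...,2]-42)<4),rb)
    rep("red",((H<6)|(H>172))&(S>170)&(V>90)&(W[...,2]>44),rb)
    rep("baseplate",(H>100)&(H<130)&(S>120)&(abs(W[...,2]-8)<5),rs)
    rep("bluehigh",(H>100)&(H<130)&(S>120)&(W[...,2]>40),rs)
    rep("grey",(S<60)&(V>100)&(W[...,2]>60),rs)
    rep("black",(V<60)&(W[...,2]>40),rs)
    rep("yellow",(H>15)&(H<32)&(S>120)&(W[...,2]>50),rs)
    rep("table",(abs(W[...,2])<6),rb)
E
```

```text
scene dark 104 [446. 276.  76.] [423. 268.  36.] [451. 289.  93.]
scene blocktop 362 [446. 276.  42.] [423. 247.  39.] [476. 303.  45.]
scene red 2 [447. 314.  89.] [447. 314.  88.] [447. 314.  90.]
scene baseplate 789 [ 468. -132.    8.] [ 425. -213.    4.] [515. -82.  11.]
scene bluehigh 371 [ 483. -177.  112.] [ 435. -188.   46.] [ 526. -133.  132.]
scene grey 89 [466. -92.  97.] [ 451. -190.   92.] [479. -73. 132.]
scene black 1177 [ 467. -133.  101.] [ 433. -270.   44.] [648. -76. 134.]
scene yellow 348 [ 465. -119.  101.] [ 438. -132.   54.] [ 515. -103.  126.]
scene table 2100 [493. 263.  -0.] [396. 189.  -3.] [591. 336.   3.]
side dark 25 [449. 284.  85.] [445. 278.  68.] [452. 287.  93.]
side blocktop 194 [439. 280.  42.] [421. 249.  39.] [479. 307.  45.]
side red 62 [450. 316.  72.] [444. 291.  55.] [456. 320.  91.]
side baseplate 438 [ 479. -131.    8.] [ 434. -182.    4.] [539. -83.  11.]
side bluehigh 112 [ 497. -170.  120.] [ 448. -185.   46.] [ 521. -107.  131.]
side grey 107 [465. -95.  97.] [ 447. -185.   80.] [504. -67. 132.]
side black 225 [ 487. -115.  119.] [ 435. -136.   45.] [516. -99. 135.]
side yellow 293 [ 477. -112.   97.] [ 432. -136.   57.] [513. -99. 124.]
side table 1537 [452. 220.  -0.] [390. 131.  -3.] [528. 326.   4.]
```

Emit:
drive_tool:
  commands:
    - [40,-38,-12,0,0,-0.12,100]
    - [80,-76,-24,0,0,-0.24,100]
    - [120,-114,-35,0,0,-0.36,100]
    - [160,-152,-46,0,0,-0.48,100]
    - [200,-190,-58,0,0,-0.6,100]

```text
time: 0.72
tool_pos: [337.4, -338.4, 300.5]
tool_rot: [-180.0, 0.0, 54.6]
contact_force: [1.1, -0.3, 0.2]
gripper_width: 85.4
finger_force: 0.0
```

Emit:
drive_tool:
  commands:
    - [60,-10,0,0,0,-0.13,100]
    - [120,-20,0,0,0,-0.26,100]
    - [180,-30,0,0,0,-0.39,100]
    - [240,-37,0,0,0,-0.52,100]
    - [279,-43,30,0,0,-0.621,100]

```text
time: 1.35
tool_pos: [466.1, -85.8, 271.3]
tool_rot: [179.8, 0.0, 90.3]
contact_force: [0.2, -1.7, -0.6]
gripper_width: 85.3
finger_force: 0.0
```

Run:
```python
from h import *
s=observe();print(np.round(s['tool_pos'],1),np.round(s['tool_rot'],1),np.round(s['q'],0),np.abs(s['qd']).max())
K,T=cal("wrist");p,d=capture("wrist");np.savez("w1.npz",p=p,d=d,K=K,T=T);cv2.imwrite("pics/w1.png",p[:,:,::-1])
```

```text
[466.1 -85.8 271.3] [179.8   0.   90.3] [ 29.  16. -31. 111.  10.  56.  -6.] 29.04625113267412
```

View pics/w1.png

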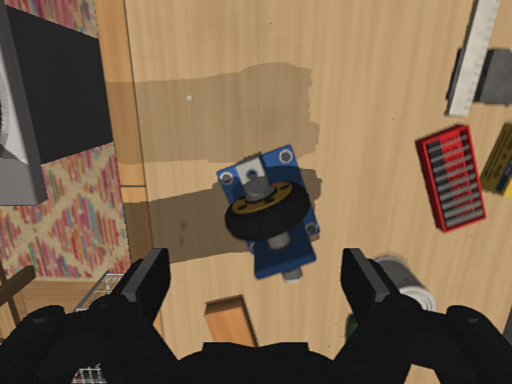

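The wrist view shows the axle's squared end at about (248,167), its hole at (252,174), and the axle yawed some 15° in the picture. The arm was still moving at capture, so I'll settle and remeasure.

Emit:
drive_tool:
  commands:
    - [0,0,0,0,0,0,100]
    - [0,0,0,0,0,0,100]
    - [0,0,0,0,0,0,100]
    - [0,0,0,0,0,0,100]
    - [0,0,0,0,0,0,100]

```text
time: 2.02
tool_pos: [464.3, -88.5, 270.5]
tool_rot: [180.0, 0.0, 90.0]
contact_force: [-0.3, -0.6, 0.3]
gripper_width: 85.3
finger_force: 0.0
```

Run:
```python
from h import *
s=observe();print(np.round(s['tool_pos'],1),np.round(s['tool_rot'],1),np.abs(s['qd']).max())
K,T=cal("wrist");p,d=capture("wrist");np.savez("w2.npz",p=p,d=d,K=K,T=T)
cv2.imwrite("pics/w2.png",cv2.resize(p[130:300,190:350,::-1],None,fx=3.5,fy=3.5,interpolation=cv2.INTER_CUBIC))
W=cloud(p,d,K,T);h=cv2.cvtColor(p,cv2.COLOR_RGB2HSV)
roi=np.zeros(d.shape,bool);roi[120:300,190:350]=1
H,S,V=[h[...,i].astype(int) for i in range(3)]
def rect(name,m):
    m=m&roi&(d>0);n,l,st,c=cv2.connectedComponentsWithStats(m.astype('u1'))
    i=1+st[1:,4].argmax();q=W[l==i];r=cv2.minAreaRect(q[:,:2].astype('f4'));print(name,st[i],q.mean(0).round(1),np.median(q[:,2]).round(1),r);return l==i
z=W[...,2]
rect("plate",(H>95)&(H<130)&(S>110)&(abs(z-8)<4))
rect("blueup",(H>95)&(H<130)&(S>110)&(z>100))
for t in (70,):
  m=rect("axletop",(abs(z-97)<4)&(S<90)&(V>70))
rect("wheel",(z>50)&((V<60)|((H>12)&(H<32)&(S>100)&(z>60))))
```

```text
[464.3 -88.5 270.5] [180.   0.  90.] 0.15409446745885744
plate [262 144  44  41 926] [499.5 -98.9   9. ] 9.0 ((501.39483642578125, -103.03427124023438), (44.04511260986328, 60.16630935668945), 19.880949020385742)
blueup [ 257  239   61   40 1326] [ 495.7 -174.7  122.4] 125.8 ((496.07659912109375, -177.65200805664062), (66.50741577148438, 11.455183982849121), 21.12883949279785)
axletop [238 156  30  29 442] [459.4 -81.6  97.7] 97.8 ((459.8355407714844, -83.11656188964844), (26.084976196289062, 22.725505828857422), 21.335224151611328)
wheel [ 227  180   90   92 5015] [ 483.2 -136.2  113.2] 118.3 ((481.1746520996094, -137.61721801757812), (98.05964660644531, 80.87409973144531), 19.552230834960938)
```

View pics/w2.png

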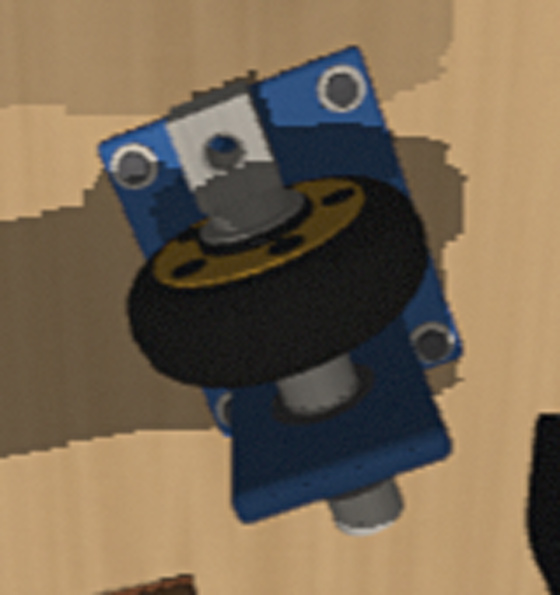

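The crop shows the free end's flat top with the actual hole at crop (224,150), i.e. full-frame (254,173), and the axle tilted by about 21°.

Run:
```python
from h import *
z=np.load("w2.npz");p,d,K,T=[z[k] for k in("p","d","K","T")]
def ray(u,v,h):
    r=T[:3,:3]@np.linalg.inv(K)@[u,v,1];return T[:3,3]+r*(h-T[2,3])/r[2]
g=cv2.cvtColor(p,cv2.COLOR_RGB2GRAY);print(g[165:182,244:264])
W=cloud(p,d,K,T);print(W[165:182:2,244:264:2,2].round())
print(ray(254,172.9,97.3).round(1))
```

```text
[[166 163 162 162 163 163 162 165 164 162 162 162 165 166 166 167 165 167
  168 138]
 [165 163 161 161 162 164 165 167 166 164 162 165 166 166 168 164 165 167
  168 151]
 [166 163 161 160 162 166 166 163 161 152 148 156 163 166 167 165 165 165
  167 168]
 [162 164 162 161 162 162 153 116  90 109 111 116 136 157 167 167 164 165
  166 166]
 [160 162 163 164 157 134 101  67  44  42  41  51  76 112 146 166 166 166
  165 165]
 [158 163 164 163 142  97  68  48  44  43  30  27  37  72 104 136 164 165
  164 165]
 [158 162 166 150 114  84  64  49  49  42  31  33  34  47  88 129 156 165
  165 165]
 [158 161 164 146  99  61  54  50  45  34  34  36  44  54  75 113 152 166
  164 163]
 [159 160 158 140 101  61  56  58  54  44  46  49  58  65  70  82 125 165
  165 165]
 [160 158 156 140 103  68  55  61  66  69  68  68  68  65  77 109 146 168
  168 167]
 [159 158 155 139 109  78  59  62  65  67  69  68  64  66  90 123 149 167
  165 164]
 [163 160 158 146 123 102  61  59  63  66  69  66  67  79 109 107  74  75
   77  76]
 [166 159 157 151 136 115  83  59  56  60  61  55  68 104 130 109  67  63
   66  66]
 [167 162 158 158 153 140 122 102  89  85  71  59  61  69  73  69  67  67
   68  70]
 [166 164 159 156 160 158 142 128 128 133 112  70  66  66  66  66  68  69
   71  70]
 [166 167 161 158 158 159 134  77  71  73  70  68  67  69  70  68  67  68
   70  70]
 [148 166 166 163 133  80  72  63  65  63  67  67  69  68  68  68  66  69
   69  69]]
[[ 98.  99.  99.  99.  99.  98.  98.  96.  98.  99.]
 [ 99.  99.  99.  98.  98.  98.  99.  99.  98.  99.]
 [ 98.  99.  97.  97.   9.   9.   9.  98.  99.  99.]
 [ 98.  98.  98.   9.  10.   8.   9.  88.  98.  98.]
 [ 99.  97.  98.  81.  74.  10.  76.  82.  97.  99.]
 [ 98.  98.  99.  90.  83.  82.  84.  91.  98.  99.]
 [ 97.  98.  98.  96.  92.  90.  93.  98.  97. 100.]
 [ 97.  99.  98.  96.  99.  99.  98.  98.  98.  98.]
 [ 99.  98.  99.  98.  98.  98.  98.  98.  98.  98.]]
[461.4 -86.   97.3]
```

Emit:
drive_tool:
  commands:
    - [60,0,0,0,0,0,100]
    - [120,-3,0,0,0,0,100]
    - [180,-6,0,0,0,0,100]
    - [240,-9,5,0,0,0,100]
    - [295,-12,10,0,0,0,100]

```text
time: 2.7
tool_pos: [452.1, 208.8, 260.4]
tool_rot: [180.0, -0.0, 90.0]
contact_force: [1.0, -0.0, 0.1]
gripper_width: 85.6
finger_force: 0.0
```

Emit:
drive_tool:
  commands:
    - [40,0,10,0,0,0,100]
    - [58,0,20,0,0,0,100]
    - [63,0,30,0,0,0,100]
    - [63,0,30,0,0,0,100]
    - [63,0,30,0,0,0,100]

```text
time: 3.32
tool_pos: [452.7, 268.9, 230.6]
tool_rot: [180.0, 0.0, 89.9]
contact_force: [-0.3, -0.1, 0.1]
gripper_width: 85.1
finger_force: 0.0
```

Run:
```python
from h import *
s=observe();print(np.round(s['tool_pos'],1),np.round(s['tool_rot'],1),np.abs(s['qd']).max())
K,T=cal("wrist");p,d=capture("wrist");np.savez("w3.npz",p=p,d=d,K=K,T=T)
cv2.imwrite("pics/w3.png",p[:,:,::-1])
```

```text
[452.7 268.9 230.6] [180.    0.   89.9] 0.26145674124656226
```

View pics/w3.png

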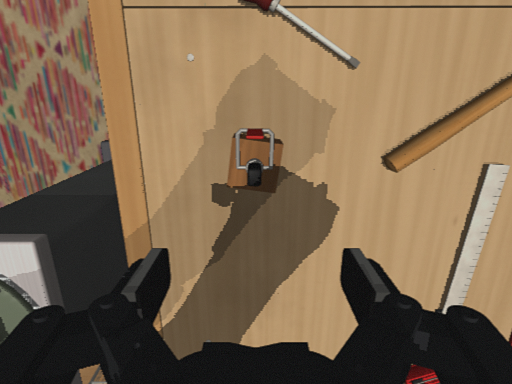

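The wrist view shows the pin's black grip top near (255,168), the bail's legs nearly vertical at columns 238 and 273, and the red tab at (256,133).

Run:
```python
from h import *
z=np.load("w3.npz");p,d,K,T=[z[k] for k in("p","d","K","T")]
def ray(u,v,h):
    r=T[:3,:3]@np.linalg.inv(K)@[u,v,1];return T[:3,3]+r*(h-T[2,3])/r[2]
W=cloud(p,d,K,T);h=cv2.cvtColor(p,cv2.COLOR_RGB2HSV);H,S,V=[h[...,i].astype(int) for i in range(3)]
roi=np.zeros(d.shape,bool);roi[120:205,215:300]=1;Z=W[...,2]
def rep(n,m):
    m=m&roi&(d>0);q=W[m]
    v,u=np.where(m);print(n,m.sum(),(u.min(),u.max(),v.min(),v.max()),(u.mean().round(1),v.mean().round(1)),np.median(q,0).round(1),cv2.minAreaRect(q[:,:2].astype('f4')))
rep("griptop",(Z>88)&(V<110)&(S<120)&(W[...,1]<292))
rep("tab",(Z>75)&(S>150)&((H<6)|(H>172)))
rep("block",abs(Z-42)<3)
rep("bailL",(abs(Z-50)<7)&(S<80)&(V>90)&(np.arange(512)<246))
rep("bailR",(abs(Z-50)<7)&(S<80)&(V>90)&(np.arange(512)>264))
print(ray(255,168,92).round(1))
cv2.imwrite("pics/w3c.png",cv2.resize(p[120:205,215:300,::-1],None,fx=7,fy=7,interpolation=cv2.INTER_CUBIC))
```

```text
griptop 248 (np.int64(247), np.int64(261), np.int64(167), np.int64(185)) (np.float64(254.2), np.float64(176.3)) [450.  277.2  92.6] ((450.03900146484375, 276.43035888671875), (16.85334014892578, 13.403738975524902), 89.28640747070312)
tab 102 (np.int64(246), np.int64(263), np.int64(132), np.int64(138)) (np.float64(254.6), np.float64(135.5)) [451.  314.7  90.4] ((450.5586242675781, 314.3627014160156), (3.814196825027466, 15.524420738220215), 89.9996337890625)
block 1857 (np.int64(227), np.int64(283), np.int64(137), np.int64(192)) (np.float64(254.6), np.float64(164.4)) [450.9 279.2  43. ] ((450.3031311035156, 275.740966796875), (56.39009475708008, 55.953765869140625), 82.16557312011719)
bailL 189 (np.int64(236), np.int64(245), np.int64(128), np.int64(168)) (np.float64(238.6), np.float64(148.7)) [433.1 296.1  52. ] ((435.5003967285156, 296.426025390625), (42.84562301635742, 9.92796516418457), 89.18230438232422)
bailR 151 (np.int64(265), np.int64(273), np.int64(129), np.int64(168)) (np.float64(270.5), np.float64(147.1)) [467.7 298.4  51.9] ((465.75408935546875, 296.0656433105469), (8.552370071411133, 41.660980224609375), 0.7026129961013794)
[451.  284.9  92. ]
```

View pics/w3c.png

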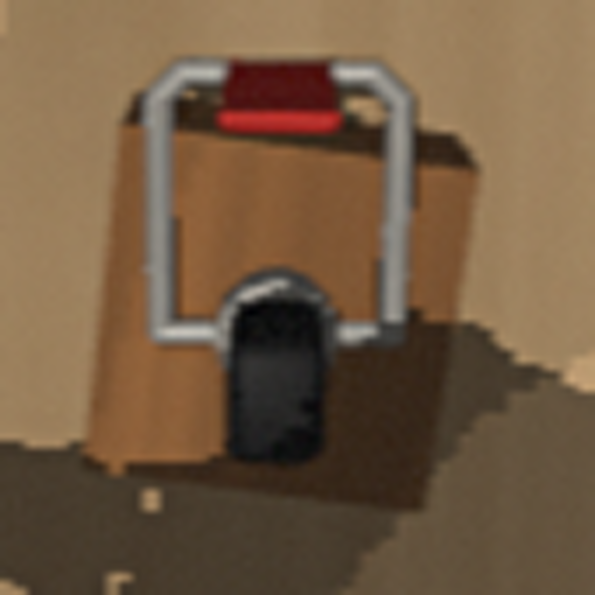

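Emit:
drive_tool:
  commands:
    - [3,-1,40,0,0,0,100]
    - [7.5,-2.7,90,0,0,0,100]
    - [7.5,-2.7,135,0,0,0,100]
    - [7.5,-2.7,160,0,0,0,60]
    - [7.5,-2.7,160,0,0,0,40]

```text
time: 4.0
tool_pos: [449.3, 276.5, 69.5]
tool_rot: [-179.9, 0.1, 90.0]
contact_force: [-0.6, 1.4, 0.9]
gripper_width: 51.3
finger_force: 0.0
```

Emit:
drive_tool:
  commands:
    - [0,0,0,0,0,0,25]
    - [0,0,0,0,0,0,10]
    - [0,0,0,0,0,0,5]
    - [0,0,0,0,0,0,5]
    - [0,0,0,0,0,0,5]

```text
time: 4.62
tool_pos: [450.6, 277.5, 71.6]
tool_rot: [179.9, -0.0, 90.0]
contact_force: [0.9, -1.5, 10.3]
gripper_width: 12.9
finger_force: 61.1
```

Emit:
drive_tool:
  commands:
    - [0,0,-6,0,0,0,5]
    - [0,0,-16,0,0,0,5]
    - [0,0,-35,0,0,0,5]
    - [0,0,-75,0,0,0,5]
    - [0,0,-110,0,0,0,5]

```text
time: 5.25
tool_pos: [449.2, 277.2, 182.2]
tool_rot: [-180.0, -0.0, 90.0]
contact_force: [-0.0, -0.2, -0.9]
gripper_width: 13.4
finger_force: 59.5
```

Run:
```python
from h import *
s=observe();print(np.round(s['tool_pos'],1),np.round(s['tool_rot'],1),np.abs(s['qd']).max(),s['gripper_width'])
K,T=cal("wrist");p,d=capture("wrist");np.savez("w4.npz",p=p,d=d,K=K,T=T)
c=cv2.resize(p[120:384,130:390,::-1],None,fx=2.2,fy=2.2)
cv2.imwrite("pics/w4.png",c)
```

```text
[449.2 277.2 182.2] [-180.   -0.   90.] 31.551701601572574 13.390208456394241
```

View pics/w4.png

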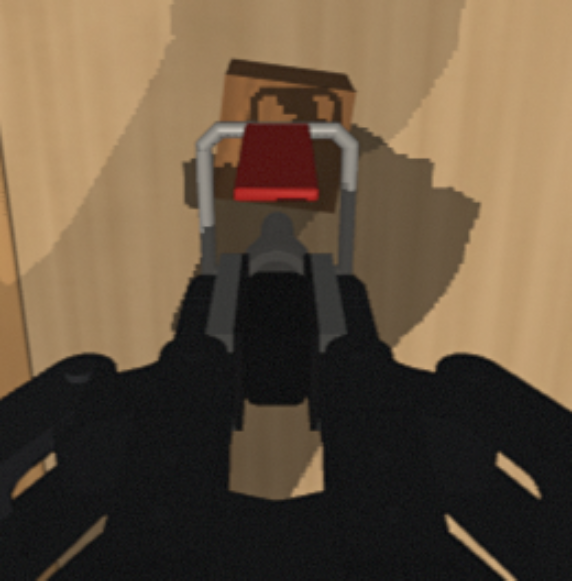

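The pin is held between the pads, upright, its bail open towards tool +x, with the pin tip visible under the gripper. Now I'll carry it to hover over the axle.

Emit:
drive_tool:
  commands:
    - [-50,2,-10,0,0,0,5]
    - [-110,4,-20,0,0,0,5]
    - [-170,6,-30,0,0,0,5]
    - [-230,8,-30,0,0,0,5]
    - [-290,11,-30,0,0,0,5]

```text
time: 5.92
tool_pos: [460.2, -14.6, 211.0]
tool_rot: [180.0, 0.0, 90.0]
contact_force: [0.7, -0.8, -1.3]
gripper_width: 13.0
finger_force: 59.5
```

Emit:
drive_tool:
  commands:
    - [-35,0,0,0,0,-0.09,5]
    - [-55,0,0,0,0,-0.18,5]
    - [-70,0,0,0,0,-0.27,5]
    - [-73,0,0,0,0,-0.366,5]
    - [-73,0,0,0,0,-0.366,5]

```text
time: 6.55
tool_pos: [460.3, -85.9, 210.6]
tool_rot: [-180.0, -0.0, 110.9]
contact_force: [0.4, 0.1, -1.9]
gripper_width: 13.0
finger_force: 59.4
```

Emit:
drive_tool:
  commands:
    - [0,0,10,0,0,0,5]
    - [0,0,20,0,0,0,5]
    - [0,0,30,0,0,0,5]
    - [0,0,30,0,0,0,5]
    - [0,0,30,0,0,0,5]

```text
time: 7.18
tool_pos: [460.7, -85.6, 180.4]
tool_rot: [180.0, -0.0, 111.0]
contact_force: [0.1, -0.3, -1.1]
gripper_width: 13.0
finger_force: 59.4
```

Run:
```python
from h import *
s=observe();print(np.round(s['tool_pos'],1),np.round(s['tool_rot'],1),np.abs(s['qd']).max(),s['gripper_width'],s['contact_force'])
K,T=cal("wrist");p,d=capture("wrist");np.savez("w5.npz",p=p,d=d,K=K,T=T)
c=cv2.resize(p[120:320,150:360,::-1],None,fx=2.9,fy=2.9,interpolation=cv2.INTER_CUBIC)
cv2.imwrite("pics/w5.png",c)
```

```text
[460.7 -85.6 180.4] [180.  -0. 111.] 0.32497474397272125 12.991842884335506 [ 0.07701609 -0.26484048 -1.07124246]
```

View pics/w5.png

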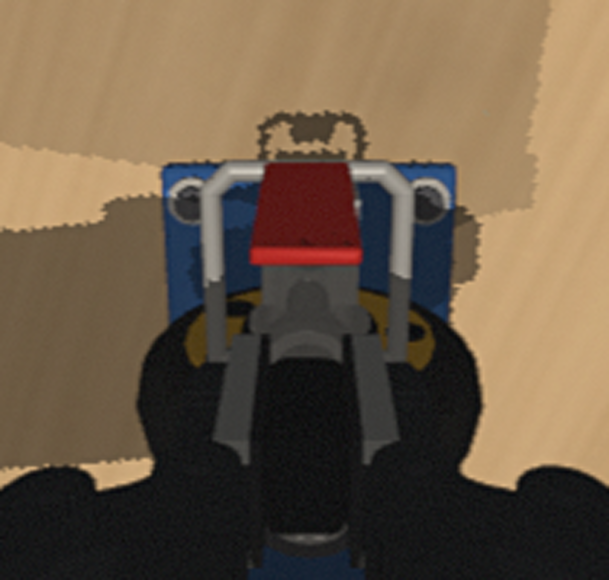

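Laterally the pin and the axle agree (columns 308 and 309 in the crop) and the yaws match; the hole itself is hidden behind the tab. I'll go down gently and check the force.

Emit:
drive_tool:
  commands:
    - [0,0,6,0,0,0,5]
    - [0,0,12,0,0,0,5]
    - [0,0,18,0,0,0,5]
    - [0,0,22,0,0,0,5]
    - [0,0,22,0,0,0,5]

```text
time: 7.85
tool_pos: [460.5, -85.6, 158.0]
tool_rot: [-180.0, -0.0, 111.0]
contact_force: [-0.3, -0.6, -1.0]
gripper_width: 13.1
finger_force: 59.4
```

Emit:
drive_tool:
  commands:
    - [0,0,0.7,0,0,0,5]
    - [0,0,1.4,0,0,0,5]
    - [0,0,2,0,0,0,5]
    - [0,0,2.5,0,0,0,5]
    - [0,0,2.5,0,0,0,5]

```text
time: 8.48
tool_pos: [460.6, -85.7, 155.8]
tool_rot: [-180.0, -0.0, 111.0]
contact_force: [1.1, -0.8, -1.3]
gripper_width: 13.0
finger_force: 59.4
```

Emit:
drive_tool:
  commands:
    - [0,0,0.6,0,0,0,5]
    - [0,0,1.2,0,0,0,5]
    - [0,0,1.8,0,0,0,5]
    - [0,0,2,0,0,0,5]
    - [0,0,2,0,0,0,5]

```text
time: 9.1
tool_pos: [460.6, -85.7, 153.8]
tool_rot: [-180.0, -0.0, 111.0]
contact_force: [0.5, -0.5, -0.9]
gripper_width: 12.8
finger_force: 59.4
```

Emit:
drive_tool:
  commands:
    - [0,0,0.6,0,0,0,5]
    - [0,0,1.2,0,0,0,5]
    - [0,0,1.8,0,0,0,5]
    - [0,0,2,0,0,0,5]
    - [0,0,2,0,0,0,5]

```text
time: 9.72
tool_pos: [460.6, -85.7, 151.8]
tool_rot: [-180.0, -0.0, 111.0]
contact_force: [0.4, 0.1, -0.6]
gripper_width: 13.4
finger_force: 59.4
```

Emit:
drive_tool:
  commands:
    - [0,0,0.6,0,0,0,5]
    - [0,0,1.2,0,0,0,5]
    - [0,0,1.8,0,0,0,5]
    - [0,0,2,0,0,0,5]
    - [0,0,2,0,0,0,5]

```text
time: 10.35
tool_pos: [460.7, -85.7, 149.8]
tool_rot: [180.0, -0.0, 111.0]
contact_force: [0.9, 0.3, -0.7]
gripper_width: 13.0
finger_force: 59.4
```

Emit:
drive_tool:
  commands:
    - [0,0,0.6,0,0,0,5]
    - [0,0,1.2,0,0,0,5]
    - [0,0,1.8,0,0,0,5]
    - [0,0,2.4,0,0,0,5]
    - [0,0,3,0,0,0,5]

```text
time: 10.98
tool_pos: [460.7, -85.7, 146.8]
tool_rot: [180.0, -0.0, 111.0]
contact_force: [1.2, 1.0, 0.2]
gripper_width: 12.8
finger_force: 59.5
```

Emit:
drive_tool:
  commands:
    - [0,0,0.6,0,0,0,5]
    - [0,0,1.2,0,0,0,5]
    - [0,0,1.8,0,0,0,5]
    - [0,0,2.4,0,0,0,5]
    - [0,0,3,0,0,0,5]

```text
time: 11.6
tool_pos: [460.7, -85.7, 143.8]
tool_rot: [180.0, -0.0, 111.0]
contact_force: [1.4, 1.5, -0.1]
gripper_width: 13.0
finger_force: 59.6
```

Emit:
drive_tool:
  commands:
    - [0,0,0.6,0,0,0,5]
    - [0,0,1.2,0,0,0,5]
    - [0,0,1.8,0,0,0,5]
    - [0,0,2.4,0,0,0,5]
    - [0,0,3,0,0,0,5]

```text
time: 12.22
tool_pos: [460.7, -85.7, 140.8]
tool_rot: [180.0, 0.0, 111.0]
contact_force: [2.6, 2.2, 2.1]
gripper_width: 13.5
finger_force: 59.7
```

Emit:
drive_tool:
  commands:
    - [0,0.4,0.3,0,0,0,5]
    - [0,0.4,1,0,0,0,5]
    - [0,0.4,1.7,0,0,0,5]
    - [0,0.4,2.4,0,0,0,5]
    - [0,0.4,3,0,0,0,5]

```text
time: 12.85
tool_pos: [460.8, -85.6, 137.7]
tool_rot: [-180.0, -0.0, 111.0]
contact_force: [-0.9, 1.1, 1.6]
gripper_width: 13.1
finger_force: 59.8
```

Emit:
drive_tool:
  commands:
    - [0,0,0.7,0,0,0,5]
    - [0,0,1.4,0,0,0,5]
    - [0,0,2.1,0,0,0,5]
    - [0,0,2.8,0,0,0,5]
    - [0,0,3.5,0,0,0,5]

```text
time: 13.48
tool_pos: [460.9, -85.6, 134.2]
tool_rot: [-180.0, -0.0, 111.0]
contact_force: [-1.7, -0.7, 0.3]
gripper_width: 12.9
finger_force: 59.7
```

Emit:
drive_tool:
  commands:
    - [0,0,0.7,0,0,0,5]
    - [0,0,1.4,0,0,0,5]
    - [0,0,2.1,0,0,0,5]
    - [0,0,2.8,0,0,0,5]
    - [0,0,3.5,0,0,0,5]

```text
time: 14.1
tool_pos: [460.9, -85.6, 130.7]
tool_rot: [-180.0, -0.0, 111.0]
contact_force: [-2.1, 0.7, 1.1]
gripper_width: 13.0
finger_force: 59.7
```

Emit:
drive_tool:
  commands:
    - [0,-0.1,0.6,0,0,0,5]
    - [0,-0.1,1.2,0,0,0,5]
    - [0,-0.1,1.8,0,0,0,5]
    - [0,-0.1,2.4,0,0,0,5]
    - [0,-0.1,2.8,0,0,0,5]

```text
time: 14.72
tool_pos: [460.9, -85.6, 128.0]
tool_rot: [-180.0, -0.0, 111.0]
contact_force: [-2.6, 0.1, -0.0]
gripper_width: 13.0
finger_force: 59.7
```

Emit:
drive_tool:
  commands:
    - [0,-0.2,0.4,0,0,0,5]
    - [0,-0.2,0.8,0,0,0,5]
    - [0,-0.2,1.1,0,0,0,5]
    - [0,-0.2,1.4,0,0,0,5]
    - [0,-0.2,1.4,0,0,0,5]

```text
time: 15.35
tool_pos: [460.9, -85.6, 126.6]
tool_rot: [180.0, 0.0, 111.0]
contact_force: [0.2, 2.3, 1.5]
gripper_width: 13.4
finger_force: 59.7
```

Emit:
drive_tool:
  commands:
    - [0,0,0.4,0,0,0,5]
    - [0,0,0.7,0,0,0,5]
    - [0,0,1.0,0,0,0,5]
    - [0,0,1.2,0,0,0,5]
    - [0,0,1.2,0,0,0,5]

```text
time: 15.98
tool_pos: [461.0, -85.6, 126.4]
tool_rot: [180.0, 0.1, 111.0]
contact_force: [-8.5, 2.1, 31.5]
gripper_width: 13.0
finger_force: 64.2
```

Seated: 31 N upwards at the expected height. I'll take the load off and release.

Emit:
drive_tool:
  commands:
    - [0,0,-0.5,0,0,0,5]
    - [0,0,-0.9,0,0,0,5]
    - [0,0,-0.9,0,0,0,5]
    - [0,0,-0.9,0,0,0,5]
    - [0,0,-0.9,0,0,0,5]

```text
time: 16.6
tool_pos: [460.9, -85.6, 126.6]
tool_rot: [180.0, 0.0, 111.0]
contact_force: [-2.2, 1.8, 9.2]
gripper_width: 12.8
finger_force: 60.9
```

Emit:
drive_tool:
  commands:
    - [0,0,0,0,0,0,20]
    - [0,0,0,0,0,0,30]
    - [0,0,0,0,0,0,45]
    - [0,0,0,0,0,0,45]
    - [0,0,0,0,0,0,45]

```text
time: 17.23
tool_pos: [460.7, -85.7, 126.3]
tool_rot: [-180.0, -0.0, 111.0]
contact_force: [-0.4, -0.4, -0.2]
gripper_width: 38.5
finger_force: 0.0
```

Emit:
drive_tool:
  commands:
    - [0,0,-15,0,0,0,45]
    - [0,0,-40,0,0,0,45]
    - [0,0,-70,0,0,0,45]
    - [0,0,-100,0,0,0,45]
    - [0,0,-100,0,0,0,45]

```text
time: 17.85
tool_pos: [461.6, -85.7, 228.9]
tool_rot: [179.8, 0.1, 111.0]
contact_force: [-0.4, -0.4, -0.5]
gripper_width: 38.6
finger_force: 0.0
```

Emit:
drive_tool:
  commands:
    - [0,0,0,0,0,0,60]
    - [0,0,0,0,0,0,100]
    - [0,0,0,0,0,0,100]
    - [0,0,0,0,0,0,100]
    - [0,0,0,0,0,0,100]

```text
time: 18.48
tool_pos: [460.7, -85.6, 226.2]
tool_rot: [-180.0, -0.0, 111.0]
contact_force: [-0.4, 0.2, -0.9]
gripper_width: 85.7
finger_force: 0.0
```

Run:
```python
from h import *
s=observe();print(np.round(s['tool_pos'],1),np.round(s['tool_rot'],1),np.abs(s['qd']).max(),s['gripper_width'],s['contact_force'])
K,T=cal("wrist");p,d=capture("wrist");np.savez("w6.npz",p=p,d=d,K=K,T=T)
W=cloud(p,d,K,T);h=cv2.cvtColor(p,cv2.COLOR_RGB2HSV);H,S,V=[h[...,i].astype(int) for i in range(3)];Z=W[...,2]
roi=np.zeros(d.shape,bool);roi[100:240,180:330]=1
o=np.array([460.9,-85.6]);a=np.radians(-69);ex=np.array([np.cos(a),np.sin(a)]);ey=np.array([-np.sin(a),np.cos(a)])
def rep(n,m):
    m=m&roi&(d>0);q=W[m]
    if m.sum(): l=np.c_[(q[:,:2]-o)@ex,(q[:,:2]-o)@ey,q[:,2]];print(n,m.sum(),np.percentile(l,[3,50,97],0).round(1).tolist())
rep("tab",(S>150)&((H<6)|(H>172)))
rep("griptop",(Z>140)&(V<110))
cv2.imwrite("pics/w6.png",cv2.resize(p[90:290,150:360,::-1],None,fx=2.9,fy=2.9,interpolation=cv2.INTER_CUBIC))
```

```text
[460.7 -85.6 226.2] [-180.   -0.  111.] 0.13388352882858828 85.68196444071484 [-0.38852262  0.17464193 -0.92596319]
tab 267 [[-40.5, -8.3, 112.7], [-39.1, -1.6, 136.1], [-36.5, 5.0, 147.0]]
griptop 459 [[-38.7, -7.8, 141.2], [-1.9, -0.8, 147.4], [8.0, 5.3, 148.9]]
```

View pics/w6.png

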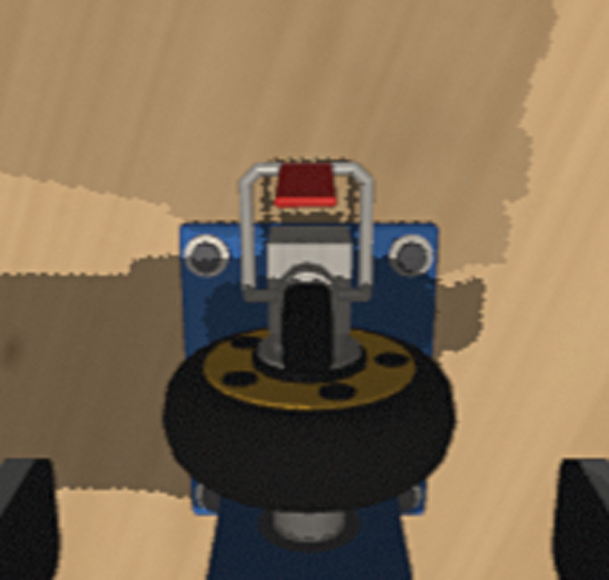

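The pin is seated: its collar is on the axle, the bail is level towards the free end, and the tab stands up at crop (306,185). I'll shut the gripper, tilt it 20° outwards and go out over the tab.

Emit:
drive_tool:
  commands:
    - [10,0,0,0,-0.09,0,50]
    - [22,-0.5,5,0,-0.17,0,0]
    - [35,-1,15,0,-0.26,0,0]
    - [48,-1,25,0,-0.35,0,0]
    - [48,-1,36,0,-0.35,0,0]

```text
time: 19.15
tool_pos: [442.5, -39.2, 190.0]
tool_rot: [180.0, 20.1, 111.2]
contact_force: [-0.2, -0.3, 1.0]
gripper_width: 0.2
finger_force: 0.0
```

Emit:
drive_tool:
  commands:
    - [0,0,0,0,0,0,0]
    - [0,0,0,0,0,0,0]
    - [0,0,0,0,0,0,0]
    - [0,0,0,0,0,0,0]
    - [0,0,0,0,0,0,0]

```text
time: 19.77
tool_pos: [442.6, -41.4, 190.4]
tool_rot: [180.0, 20.1, 110.9]
contact_force: [0.2, 0.8, 0.5]
gripper_width: -0.1
finger_force: 0.0
```

```bash
cat > loc.py <<'E'
from h import *
s=observe();T=toolT();o=np.array([460.9,-85.6,0]);a=np.radians(-69)
A=np.array([[np.cos(a),-np.sin(a),0],[np.sin(a),np.cos(a),0],[0,0,1]])
t=(T[:3,3]-o)@A;z=T[:3,2]@A
print("TCP hole-xy,z",t.round(1),"tip",(t+11*z).round(1),"rot",(T[:3,:3].T@A).round(3).tolist(),s['gripper_width'],np.round(s['contact_force'],1))
E
python3 loc.py
```

```text
TCP hole-xy,z [-47.9  -1.2 190.4] tip [-44.1  -1.2 180.1] rot [[-0.939, 0.001, -0.343], [0.001, 1.0, 0.0], [0.343, -0.0, -0.939]] -0.0797200453638219 [0.2 0.8 0.5]
```

Emit:
drive_tool:
  commands:
    - [4,0,10,0,0,0,0]
    - [8,0,20,0,0,0,0]
    - [11,0,30,0,0,0,0]
    - [14,0,33,0,0,0,0]
    - [17,0,36,0,0,0,0]

```text
time: 20.4
tool_pos: [441.3, -37.6, 150.4]
tool_rot: [-180.0, 20.0, 111.0]
contact_force: [-0.2, -0.4, 0.4]
gripper_width: 0.2
finger_force: 0.0
```

Emit:
drive_tool:
  commands:
    - [2,0,2.8,0,0,0,0]
    - [4,0,5.6,0,0,0,0]
    - [6,0,8.4,0,0,0,0]
    - [8,0,11,0,0,0,0]
    - [9.3,0,13.6,0,0,0,0]

```text
time: 21.02
tool_pos: [439.8, -34.0, 134.5]
tool_rot: [180.0, 20.1, 111.0]
contact_force: [-0.5, -0.2, -0.0]
gripper_width: 0.2
finger_force: 0.0
```

```bash
cat > tab.py <<'E'
exec(open('loc.py').read())
for n in ("wrist","side","scene"):
    K,TT=cal(n);p,d=capture(n);W=(cloud(p,d,K,TT)-o)@A
    h=cv2.cvtColor(p,cv2.COLOR_RGB2HSV);H,S,V=[h[...,i].astype(int) for i in range(3)]
    m=(S>140)&((H<7)|(H>172))&(d>0)&(abs(W[...,1])<25)&(W[...,0]<-15)&(W[...,0]>-80)&(W[...,2]>25)
    q=W[m]
    print(n,m.sum(),np.percentile(q,[3,50,97],0).round(1).tolist() if len(q) else '')
    if n=="wrist" and len(q)>10:
        Q=q[abs(q[:,1]+1)<6];print(np.polyfit(Q[:,2],Q[:,0],1))
E
python3 tab.py
```

```text
TCP hole-xy,z [-55.8  -1.1 134.5] tip [-52.   -1.1 124.2] rot [[-0.939, 0.0, -0.343], [0.001, 1.0, 0.0], [0.343, -0.0, -0.939]] 0.17282761811440459 [-0.5 -0.2 -0. ]
wrist 0 
side 0 
scene 13 [[-56.1, -13.8, 108.6], [-39.2, -5.3, 115.1], [-34.8, -0.4, 136.3]]
```

Run:
```python
exec(open('loc.py').read())
for n in("scene","side"):
    K,TT=cal(n);p,d=capture(n);W=(cloud(p,d,K,TT)-o)@A
    h=cv2.cvtColor(p,cv2.COLOR_RGB2HSV);H,S,V=[h[...,i].astype(int) for i in range(3)]
    m=(S>120)&((H<7)|(H>172))&(d>0)&(abs(W[...,1])<40)&(W[...,0]<0)&(W[...,0]>-90)&(W[...,2]>60)
    v,u=np.where(m);print(n,np.c_[u,v,W[m].round()].astype(int).tolist())
```

```text
TCP hole-xy,z [-55.7  -1.2 134.6] tip [-52.   -1.2 124.2] rot [[-0.939, 0.0, -0.343], [0.001, 1.0, -0.0], [0.343, -0.0, -0.939]] -0.08893695321560927 [ 0.   0.1 -0.7]
scene [[276, 188, -85, 5, 188], [286, 199, -68, -12, 156], [290, 203, -51, -13, 135], [289, 204, -56, -13, 135], [290, 204, -38, -3, 119], [288, 205, -62, -14, 136], [289, 205, -40, -2, 117], [290, 205, -39, -5, 118], [291, 205, -38, -6, 118], [287, 206, -58, -9, 128], [288, 206, -58, -12, 130], [289, 206, -40, -2, 114], [290, 206, -37, -3, 113], [291, 206, -37, -6, 114], [289, 207, -40, -3, 111], [290, 207, -40, -6, 113], [291, 207, -39, -7, 113], [291, 208, -37, -7, 109]]
side [[302, 195, -40, 4, 112], [303, 195, -60, 5, 125], [303, 196, -43, 1, 110]]
```

The tab still stands vertical at x≈-39; the fingertip went past outside it. I'll go up, come in 12 mm and press again.

Emit:
drive_tool:
  commands:
    - [-4,0,-10,0,0,0,0]
    - [-8,0,-22,0,0,0,0]
    - [-10.3,0,-28.2,0,0,0,0]
    - [-16,0,-26,0,0,0,0]
    - [-21.6,0,-24.1,0,0,0,0]

```text
time: 21.9
tool_pos: [444.2, -45.8, 164.6]
tool_rot: [-180.0, 20.1, 111.0]
contact_force: [0.6, -0.5, -0.7]
gripper_width: -0.3
finger_force: 0.0
```

Emit:
drive_tool:
  commands:
    - [0,0,0,0,0,0,0]
    - [1,0,2.8,0,0,0,0]
    - [2,0,5.6,0,0,0,0]
    - [3,0,8.4,0,0,0,0]
    - [4,0,11,0,0,0,0]

```text
time: 22.52
tool_pos: [444.4, -44.6, 152.9]
tool_rot: [180.0, 20.0, 111.0]
contact_force: [-4.6, 10.9, 15.2]
gripper_width: -0.2
finger_force: 9.0
```

```bash
python3 tab.py
```

```text
TCP hole-xy,z [-44.2  -0.8 152.9] tip [-40.4  -0.8 142.6] rot [[-0.94, 0.0, -0.342], [-0.0, 1.0, 0.001], [0.342, 0.001, -0.94]] -0.15220151645078467 [-4.6 10.9 15.2]
wrist 695 [[-41.1, -8.3, 106.9], [-40.2, -1.5, 119.0], [-39.3, 5.8, 129.9]]
[ 2.60351716e-02 -4.33099749e+01]
side 34 [[-43.9, -8.1, 107.2], [-40.4, -1.3, 120.2], [-37.0, 4.4, 132.5]]
scene 37 [[-41.0, -7.2, 107.1], [-37.7, -0.5, 118.7], [-35.9, 6.7, 135.5]]
```

Emit:
drive_tool:
  commands:
    - [2,0,0,0,0,0,0]
    - [4,0,1,0,0,0,0]
    - [6,0,2.5,0,0,0,0]
    - [8,0,4,0,0,0,0]
    - [9.5,0,5.6,0,0,0,0]

```text
time: 23.3
tool_pos: [441.7, -37.7, 144.4]
tool_rot: [180.0, 20.0, 111.0]
contact_force: [-3.1, 8.4, 9.8]
gripper_width: 0.1
finger_force: 5.8
```

```bash
python3 tab.py
```

```text
TCP hole-xy,z [-51.5  -0.7 144.4] tip [-47.8  -0.7 134. ] rot [[-0.94, -0.0, -0.342], [-0.0, 1.0, 0.001], [0.342, 0.001, -0.94]] 0.08936394016232495 [-3.1  8.4  9.8]
wrist 441 [[-43.9, -8.3, 99.4], [-42.0, -0.9, 109.1], [-40.2, 6.0, 118.0]]
[ -0.16476304 -24.03969247]
side 22 [[-49.2, -6.5, 100.9], [-43.3, -1.4, 110.5], [-36.2, 4.3, 124.3]]
scene 30 [[-54.5, -11.2, 101.8], [-40.4, -1.6, 111.1], [-37.5, 6.1, 145.2]]
```

Emit:
drive_tool:
  commands:
    - [3.8,0,2.5,0,0,0,0]
    - [6.5,0,5,0,0,0,0]
    - [8.8,0,7.6,0,0,0,0]
    - [12.2,0,12,0,0,0,0]
    - [15.2,0,16.8,0,0,0,0]

```text
time: 24.08
tool_pos: [438.6, -30.1, 123.2]
tool_rot: [180.0, 20.0, 111.0]
contact_force: [-0.7, 3.6, 3.5]
gripper_width: -0.0
finger_force: 2.1
```

```bash
python3 tab.py
```

```text
TCP hole-xy,z [-59.8  -0.9 123.2] tip [-56.   -0.9 112.8] rot [[-0.94, 0.0, -0.342], [-0.0, 1.0, 0.0], [0.342, 0.0, -0.94]] -0.03257677138143898 [-0.7  3.6  3.5]
wrist 0 
side 6 [[-47.0, -1.9, 85.9], [-43.5, 0.7, 92.9], [-37.1, 4.6, 98.9]]
scene 4 [[-47.5, -5.5, 89.5], [-41.4, -1.0, 94.8], [-37.2, 2.0, 103.4]]
```

Emit:
drive_tool:
  commands:
    - [2,0,4,0,0,0,0]
    - [3.6,0,8.2,0,0,0,0]
    - [5,0,12.4,0,0,0,0]
    - [6.2,0,16.6,0,0,0,0]
    - [7.1,0,20.8,0,0,0,0]

```text
time: 24.85
tool_pos: [438.8, -31.3, 101.2]
tool_rot: [-180.0, 20.1, 111.0]
contact_force: [0.0, 0.9, 1.9]
gripper_width: -0.1
finger_force: 1.0
```

```bash
python3 tab.py
```

```text
TCP hole-xy,z [-58.6  -1.2 101.2] tip [-54.9  -1.2  90.9] rot [[-0.939, 0.001, -0.343], [0.001, 1.0, -0.0], [0.343, -0.0, -0.939]] -0.06598822388715542 [0.  0.9 1.9]
wrist 0 
side 0 
scene 11 [[-55.7, -12.4, 71.0], [-27.7, -3.9, 77.0], [-18.5, 4.0, 100.4]]
```

Emit:
drive_tool:
  commands:
    - [0.5,0,3,0,0,0,0]
    - [0.8,0,5.5,0,0,0,0]
    - [0.8,0,8,0,0,0,0]
    - [0.6,0,10.5,0,0,0,0]
    - [0.3,0,12.7,0,0,0,0]

```text
time: 25.62
tool_pos: [440.2, -35.0, 89.3]
tool_rot: [-180.0, 20.0, 111.0]
contact_force: [-0.5, 2.3, 1.9]
gripper_width: 0.1
finger_force: 0.9
```

Emit:
drive_tool:
  commands:
    - [0,0,2,0,0,0,0]
    - [-0.2,0,4,0,0,0,0]
    - [-0.5,0,6,0,0,0,0]
    - [-0.8,0,7.5,0,0,0,0]
    - [-1,0,8.5,0,0,0,0]

```text
time: 26.25
tool_pos: [441.6, -38.7, 81.8]
tool_rot: [-180.0, 20.1, 111.0]
contact_force: [0.3, -0.2, 1.4]
gripper_width: -0.1
finger_force: 0.9
```

Emit:
drive_tool:
  commands:
    - [-0.5,0,0.6,0,0,0,0]
    - [-0.8,0,1.2,0,0,0,0]
    - [-1,0,1.8,0,0,0,0]
    - [-1,0,2.4,0,0,0,0]
    - [-1,0,3,0,0,0,0]

```text
time: 26.88
tool_pos: [442.4, -40.6, 79.4]
tool_rot: [-180.0, 20.1, 111.0]
contact_force: [0.6, 1.2, 2.6]
gripper_width: -0.1
finger_force: 1.0
```

Emit:
drive_tool:
  commands:
    - [-0.4,0,0.5,0,0,0,0]
    - [-0.5,0,1,0,0,0,0]
    - [-0.5,0,1.5,0,0,0,0]
    - [-0.5,0,2,0,0,0,0]
    - [-0.5,0,2,0,0,0,0]

```text
time: 27.5
tool_pos: [442.7, -41.7, 77.7]
tool_rot: [-180.0, 20.1, 111.0]
contact_force: [-0.5, 0.4, 3.2]
gripper_width: -0.4
finger_force: 1.0
```

Emit:
drive_tool:
  commands:
    - [-0.2,0,0.4,0,0,0,0]
    - [-0.3,0,0.8,0,0,0,0]
    - [-0.3,0,1.2,0,0,0,0]
    - [-0.3,0,1.5,0,0,0,0]
    - [-0.3,0,1.5,0,0,0,0]

```text
time: 28.12
tool_pos: [443.0, -42.3, 76.4]
tool_rot: [-180.0, 20.1, 111.0]
contact_force: [0.1, -1.9, 3.4]
gripper_width: -0.3
finger_force: 1.1
```

Emit:
drive_tool:
  commands:
    - [0,0,0.4,0,0,0,0]
    - [0,0,0.8,0,0,0,0]
    - [0,0,1.1,0,0,0,0]
    - [0,0,1.4,0,0,0,0]
    - [0,0,1.4,0,0,0,0]

```text
time: 28.75
tool_pos: [443.2, -42.7, 75.1]
tool_rot: [180.0, 20.1, 111.0]
contact_force: [0.8, -1.7, 4.1]
gripper_width: -0.4
finger_force: 1.5
```

Emit:
drive_tool:
  commands:
    - [0,0,0.4,0,0,0,0]
    - [0,0,0.8,0,0,0,0]
    - [0,0,1.1,0,0,0,0]
    - [0,0,1.3,0,0,0,0]
    - [0,0,1.3,0,0,0,0]

```text
time: 29.38
tool_pos: [443.4, -43.2, 73.9]
tool_rot: [180.0, 20.1, 111.0]
contact_force: [-0.0, -1.0, 5.7]
gripper_width: 0.1
finger_force: 2.4
```

Emit:
drive_tool:
  commands:
    - [0,0,0.4,0,0,0,0]
    - [0,0,0.8,0,0,0,0]
    - [0,0,1.1,0,0,0,0]
    - [0,0,1.3,0,0,0,0]
    - [0,0,1.3,0,0,0,0]

```text
time: 30.0
tool_pos: [443.7, -43.6, 72.9]
tool_rot: [180.0, 20.1, 111.0]
contact_force: [-0.2, -0.8, 9.9]
gripper_width: -0.1
finger_force: 4.7
```

Emit:
drive_tool:
  commands:
    - [0,0,-10,0,0,0,0]
    - [0,0,-40,0,0,0,0]
    - [0,0,-80,0,0,0,0]
    - [0,0,-120,0,0,0,0]
    - [0,0,-150,0,0,0,0]

```text
time: 30.62
tool_pos: [424.7, 5.5, 215.2]
tool_rot: [180.0, 20.0, 111.0]
contact_force: [-0.2, -0.1, 0.1]
gripper_width: 0.1
finger_force: 0.0
```

Emit:
drive_tool:
  commands:
    - [0,0,0,0,0,0,0]
    - [0,0,0,0,0,0,0]
    - [0,0,0,0,0,0,0]
    - [0,0,0,0,0,0,0]
    - [0,0,0,0,0,0,0]

```text
time: 31.25
tool_pos: [425.0, 4.5, 213.2]
tool_rot: [-180.0, 20.0, 111.0]
contact_force: [0.5, 0.9, 0.2]
gripper_width: 0.2
finger_force: 0.0
```

```bash
python3 tab.py
python3 - <<'E'
from h import *
K,T=cal("wrist");p,d=capture("wrist");q,_=capture("side")
a=cv2.resize(p[:,:,::-1],(512,384));b=cv2.resize(q[150:230,265:330,::-1],(288,354),interpolation=cv2.INTER_CUBIC)
c=np.zeros((384,800,3),'u1');c[:,:512]=a;c[:354,512:]=b;cv2.imwrite("pics/w7.png",c)
E
```

```text
TCP hole-xy,z [-96.9  -1.3 213.2] tip [-93.2  -1.3 202.9] rot [[-0.939, 0.0, -0.343], [0.001, 1.0, -0.001], [0.343, -0.001, -0.939]] 0.20127555578028855 [0.5 0.9 0.2]
wrist 302 [[-41.2, -8.1, 65.3], [-29.6, -0.7, 66.7], [-16.2, 6.6, 67.8]]
[ -5.38305278 329.2747758 ]
side 23 [[-42.5, -8.1, 62.4], [-27.9, -1.1, 65.4], [-17.0, 6.2, 67.7]]
scene 39 [[-38.0, -6.2, 63.0], [-27.2, 0.7, 65.4], [-16.5, 8.0, 67.0]]
```

View pics/w7.png

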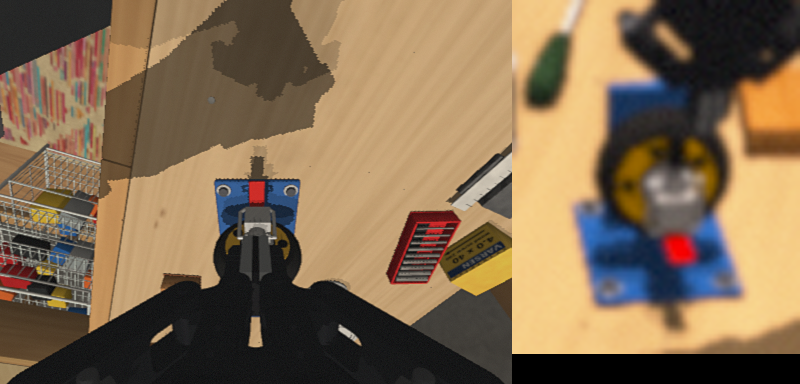

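The tab now lies level under the axle end, its end about 42 mm out at z≈67, which matches a fully closed bail. The gripper is clear.

Run:
```python
exec(open('loc.py').read())
for n in("scene","side"):
    K,TT=cal(n);p,d=capture(n);W=(cloud(p,d,K,TT)-o)@A
    m=(d>0)&(abs(W[...,1])<8)&(abs(W[...,0])<10)&(W[...,2]>135)&(W[...,2]<165);print(n,m.sum(),np.percentile(W[m],[5,50,95],0).round(1).tolist())
print(sign_off())
```

```text
TCP hole-xy,z [-96.9  -1.2 213.5] tip [-93.2  -1.2 203.2] rot [[-0.939, 0.0, -0.343], [0.001, 1.0, -0.0], [0.343, -0.0, -0.939]] -0.15194191227860165 [-1.6 -1.1 -0.4]
scene 52 [[-8.1, -6.5, 135.7], [-3.7, -1.2, 144.3], [8.1, 6.2, 148.2]]
side 22 [[-7.2, -7.2, 137.4], [-4.7, -0.7, 144.5], [5.3, 5.3, 147.0]]
the job is handed in; nothing more can be done
None
```

The linchpin is seated in the axle with its bail swung closed to the stop; the highest force I read was about 33 N, and I handed the job in at about 31 s with the gripper clear (no verdict was returned).

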